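# Right the tipped bottle and press its lane's label holder home

### The job

In the wooden lane rack the bottle with the red cap has tipped back against the pegs: first stand it upright on the deck in its own lane and let go of it. Then take the label holder from its wooden stand, slide it upright down behind the rack's metal front lip, centred in front of the red bottle's lane, and push it firmly, without forcing, down onto the sprung orange strip until it is fully home. Finish while still holding it pressed down there, as it pops up if you let go; leave the other bottles and all other things where they are.

Things in the scene. Friction and masses are not known exactly. Their poses are not given: they have to be found in the camera images.
- rack: Fixed wooden lane rack, 224 mm deep (x) by 270 mm wide (y), three lanes along x. Origin on the table under its middle, z up, x towards its back; its front (-x) faces roughly the robot, turned up to 0.15 rad. Its deck, front board and metal lip are described at the two points below; all in this frame.
- rack_deck (a point): Deck top in the middle lane: rack x = 0, y = 0, z = 12 mm. Deck from x = -88 to 112 mm. Lanes centred at y = -85, 0, 85 mm, between dividers 6 mm thick rising to z = 34 mm. Behind each lane two wooden pegs at x = 60 mm, 16 mm either side of its centre, 8 mm thick, reach z = 66 mm.
- rack_channel (a point): Mouth of the channel behind the lip, mid-width: rack x = -104.5, y = 0, z = 37 mm. Upright channel 9 mm wide (x), along the full width, open at the top. Its back is the wooden front board, x = -100 to -88 mm, rounded top at z = 48 mm; its front the metal lip, x = -112 to -109 mm, upright to z = 37 mm, then flared outward to z = 49 mm.
- strip (a joint): The orange sprung strip along the floor of the channel: 0 = up at rest, 0.010 m = fully down at its stop; it goes straight down. About 4 N starts it moving and about 11 N brings it fully down; it springs back up when let go. It is one piece over the full width.
- strip_top (a point): Middle of the strip's upper face: in the rack's frame at x = -104.5, y = 0 and z = 16 mm at rest, 6 mm when fully down.
- tipped: White plastic bottle, 125 mm tall: round body 50 mm across up to 80 mm, tapering to a cap 28 mm across from 94 to 125 mm; 0.11 to 0.23 kg. Origin at the centre of its underside, z along its axis to the cap. The one with red cap and red label; at the start it leans 40 degrees to the rack's back (+x) on the pegs of one of the lanes, base on the deck.
- bottle_blue: White plastic bottle, 125 mm tall: round body 50 mm across up to 80 mm, tapering to a cap 28 mm across from 94 to 125 mm; 0.11 to 0.23 kg. Origin at the centre of its underside, z along its axis to the cap. Blue cap and label; stands upright in another lane of the rack.
- bottle_green: White plastic bottle, 125 mm tall: round body 50 mm across up to 80 mm, tapering to a cap 28 mm across from 94 to 125 mm; 0.11 to 0.23 kg. Origin at the centre of its underside, z along its axis to the cap. Green cap and label; stands upright in another lane of the rack.
- holder: Label holder: stiff plate 64 mm wide (y), 90 mm tall (z), both faces alike, 60 g. Grey blade 6 mm thick (x), lowest 4 mm only 4 mm thick; from z = 62 mm to the top a yellow price clip 12 mm thick (x), to grip. Origin at the centre of its lower edge. Starts upright in its stand's slot. Fully home its lower edge is 6 mm above the table.
- stand: Fixed dark wooden block 46 mm (x) by 100 mm (y) by 35 mm high, with a slot 8 mm wide along y that holds the label holder; slot floor 12 mm above the table. Origin under its middle.
- tape: Blue roll of tape, 90 mm across, 24 mm high, lying flat; not to be disturbed.
- jar: Amber glass jar, 60 mm across, 75 mm tall; not to be disturbed.
- mug: Blue mug, 80 mm across, 90 mm tall; not to be disturbed.
- driver: Screwdriver lying on the table; not to be disturbed.
- carton: Cardboard carton 90 x 60 x 70 mm; not to be disturbed.

How it is judged:
By the outcome, as a careful person would: the job done as asked, in the order asked, and still so for the second after the job is handed in, while the arm keeps its last pose, push and grip.
It also fails if it takes over 67 s, if anything falls off the work surface, if the arm or the gripper's body presses on something with over 40 N, if the wrist force passes 120 N, or if a joint passes its speed limit or range.

### The arm

A 7-joint arm with a two-finger parallel gripper is mounted at the origin on the work surface. World frame = base frame: x ahead of the robot, y to its left, z up, the work surface at z = 0. Lengths are in m, angles in rad, forces in N, time in s.
With the tool pointing down it reaches from about 0.4 to 0.875 m from the base axis. Payload 6.5 kg.
Tool frame: the origin (TCP) lies between the finger pads; the fingertips stand 17 mm ahead of it and the grasp point (between the pads) lies 2 mm behind it; z points along the fingers, y is the line along which they close (so a half turn about z gives the same grasp; the last joint's range is limited). The gripper opens to 85 mm and grips with 20 to 120 N. Pads are 22 mm wide; open, the fingers measure 114 mm over their backs; the gripper's body (76 mm by 85 mm) begins 54 mm behind the grasp point. The pads swing forward as they close: fully open they stand 13 mm farther back than shut.
Start: joints at [-1.315, 0.536, -0.004, 1.538, 0.003, 1.067, -0.071], TCP at [0.206, 0.617, 0.248] pointing down, gripper open.
Joint ranges: [-2.7, 2.7], [-0.37, 2.16], [-1.27, 1.26], [0.24, 2.4], [-1.31, 4.45], [0.19, 1.91], [-2.76, 2.76]. Speed limits (rad/s): [2.39, 2.39, 3.14, 3.14, 3.14, 3.14, 3.14].

### API

Orientations are given as a rotation vector (axis times angle).
In Python, from cell import get_state, optics, job_done, finder gives the robot as it stands.
- The arm moves only by the shell command python3 -m jog 'ROWS' [FORCE]. ROWS is text: rows parted by semicolons, each of 7 numbers parted by spaces: the shift along the world's x, y, z in mm, then the turn, a rotation vector about the world's x, y, z in units of 8 degrees (1.0 is 8 degrees), then the closure in counts, from 0 (fully open) to 255 (shut). In form: tx ty tz wx wy wz fingers; .... A call has 1 to 20 rows; each row shifts and turns the commanded pose from where the row before left it; what a row does not reach is not made up. A row lasts 1/8 s, in which the tool goes at most 62.5 mm and 10.7 degrees, less where a joint would pass 70% of its speed; a pose out of reach is approached as far as the arm can. A call is refused whole if a number of a shift passes 62.5 or a number of a turn 1, either way. A call with a gripper value outside its range is refused whole. The fingers move at their own pace and stop on an object; FORCE is the grip in N (left out, the last holds). Time passes only in rows, so rows that do not move let the fingers close. It gives the time, the measured TCP pose, the force, the opening and the grip force at its end, in the units of the state.
- get_state(): the state, without advancing time (a new reading comes with each control period).
- optics.capture(name): name is "scene" or "top" or "wrist"; returns a dict with "color" (384x512x3 uint8, red, green, blue), "range_z" (384x512 float32, m along the optical axis (not along the pixel's ray), 0 where there is no reading), "mtx" (3x3 intrinsics, pixels), "extrinsics" (4x4, takes a point from camera to world coordinates). Camera axes: x right, y down, z forward; pixel columns grow to the right and rows downward; lengths in m; the calibration is good to about 2 mm. The wrist camera is an equidistant fisheye: a pixel r from the principal point sees the ray r / f radians off the axis. A picture is of the moment at which its call begins.
- job_done(): hands the job in; it is judged then, once.
Trained networks look in a picture, given as the dict that the camera call returned (one of the last four; its "shot" number tells which), for a name from the list of things; names that differ only in an ending like _2 or _b are one class to them, and where a whole thing is asked for, a point or a joint stands for the part that bears it (a point fixed in the world has none). Each returns a list of dicts, best first, with "conf" (0 to 1); they miss things now and then, are a little off and sometimes report something else, mostly with a low value. They report only what shows in the picture. A call takes as long as a camera call.
- finder.search_frame(picture, thing): "point" ([row, column] in pixels, amid what is visible of it).
- finder.pinpoint(picture, thing): "point" ([row, column] in pixels: a listed point, or the origin of a listed thing).
The state is a dict: "time": time; "qpos": joint angles; "joint_velocities": joint speeds; "effort": joint torques, N m; "eef_pos": TCP position; "tool_rot": TCP orientation; "wrist_force": force on the tool from outside, world axes, zero at the start; "torque": the same for the moment, N m; "finger_gap": opening from 0.0 (shut) to 1.0 (fully open); "grip_force": force on a finger pad.
Only numpy, scipy, OpenCV 4.12 (cv2) and the standard library are available. Lean on these libraries where they do the work, as an engineer would, in place of code of your own. Each camera call takes 0.05 s, during which the arm holds its last target. There are 200 camera calls.

## Working session

There is one attempt and no reset: what is moved stays moved. The work goes in short steps, Python scripts to look and compute and a shell command to move; the robot and the scene stay as the last step left them, time stands still between calls to the robot, and variables do not carry over. Pictures are saved under pics/ and viewed, at most 10 in all, crops included, and the job is handed in when it is done.

```bash
ls; mkdir -p pics
cat > h.py <<'E'
import numpy as np, cv2
from cell import get_state, optics, job_done, finder
def world(p,rc,win=2,z=None):
    r,c=rc; K=p["mtx"];T=p["extrinsics"]
    d=p["range_z"][max(0,int(r)-win):int(r)+win+1,max(0,int(c)-win):int(c)+win+1]; d=d[d>0]
    ray=np.array([(c-K[0,2])/K[0,0],(r-K[1,2])/K[1,1],1.])
    R,t=T[:3,:3],T[:3,3]
    if z is None: return R@(ray*np.median(d))+t if d.size else None
    w=R@ray; return t+w*(z-t[2])/w[2]
def cloud(p):
    K=p["mtx"];T=p["extrinsics"];d=p["range_z"];v,u=np.indices(d.shape)
    P=np.stack([(u-K[0,2])/K[0,0]*d,(v-K[1,2])/K[1,1]*d,d],-1)@T[:3,:3].T+T[:3,3]
    P[d<=0]=np.nan; return P
def save(p,n): cv2.imwrite("pics/"+n+".png",cv2.cvtColor(p["color"],cv2.COLOR_RGB2BGR))
E
python3 - <<'E'
from h import *
np.set_printoptions(precision=4,suppress=True)
s=get_state();print(s["time"],s["eef_pos"],s["tool_rot"],s["wrist_force"])
ims=[]
for n in("scene","top"):
    p=optics.capture(n);ims.append(p["color"]);print(n,p["extrinsics"][:3,3],p["extrinsics"][:3,2])
    for t in("rack","rack_deck","rack_channel","strip_top","tipped","bottle_blue","bottle_green","holder","stand"):
        for k in finder.pinpoint(p,t)[:1]: print(t,k["point"],round(k["conf"],2),world(p,k["point"]))
cv2.imwrite("pics/a.png",cv2.cvtColor(np.vstack(ims),cv2.COLOR_RGB2BGR)[:, :]) 
cv2.imwrite("pics/a.png",cv2.resize(cv2.imread("pics/a.png"),(450,600)) if 0 else cv2.cvtColor(cv2.resize(np.hstack(ims),(800,300)),cv2.COLOR_RGB2BGR))
cv2.imwrite("pics/top.png",cv2.cvtColor(ims[1],cv2.COLOR_RGB2BGR));cv2.imwrite("pics/scene.png",cv2.cvtColor(ims[0],cv2.COLOR_RGB2BGR))
E
```

```text
pics
0.0 [0.2054 0.6161 0.2474] [-0.5031 -3.1009  0.0028] [0.8447 0.1262 0.395 ]
scene [1.0796 0.1158 0.8766] [-0.5507 -0.125  -0.8253]
rack [226.7, 275.4] 0.56 [0.6255 0.0675 0.0574]
rack_deck [228.0, 278.1] 0.97 [0.6231 0.0748 0.0487]
rack_channel [192.3, 288.0] 0.94 [0.4947 0.0821 0.0374]
strip_top [234.1, 196.5] 0.51 [ 0.6627 -0.1489  0.0007]
tipped [235.9, 307.0] 0.58 [0.6735 0.15   0.1274]
bottle_blue [220.0, 247.1] 0.69 [ 0.6181 -0.0116  0.0525]
bottle_green [226.5, 273.4] 0.61 [0.6233 0.0619 0.0526]
holder [178.7, 171.0] 0.67 [ 0.5136 -0.2714  0.0324]
stand [178.3, 169.6] 0.65 [ 0.5133 -0.2758  0.0329]
top [0.4289 0.0203 1.4323] [ 0.0882 -0.0032 -0.9961]
rack [175.6, 232.7] 0.86 [0.5878 0.074  0.1108]
rack_deck [171.8, 232.9] 0.61 [0.5973 0.0721 0.137 ]
rack_channel [200.4, 229.9] 0.93 [0.508  0.087  0.0454]
strip_top [203.9, 230.4] 0.58 [0.4968 0.0866 0.0197]
tipped [174.5, 209.8] 0.73 [0.5991 0.1565 0.0564]
bottle_blue [176.5, 259.9] 0.49 [ 0.5831 -0.0175  0.1169]
bottle_green [175.6, 237.9] 0.52 [0.5892 0.0568 0.0977]
holder [202.2, 329.6] 0.6 [ 0.4957 -0.2543  0.0915]
```

View pics/top.png

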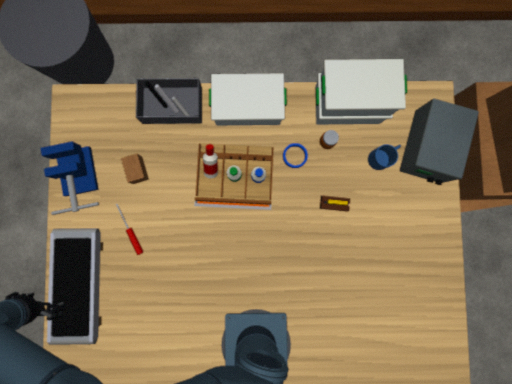

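View pics/scene.png

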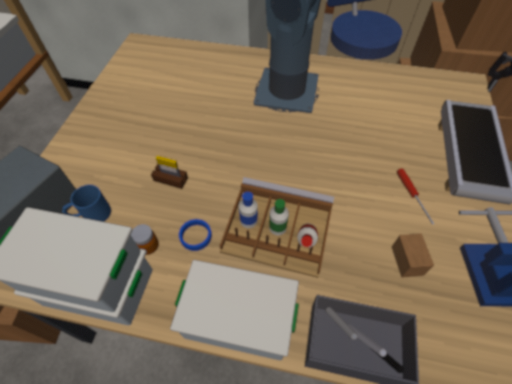

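The top view shows the rack at columns 197-272 and rows 145-205. The red bottle is in the left (+y) lane with its cap at (150,210), green is in the middle and blue on the right. The holder clip is at (202,339). The scene view agrees. Next I'll fly over the rack for a close wrist view.

```bash
python3 -m jog '28 -50 15 0 0 0.23 0;28 -50 15 0 0 0.23 0;28 -50 15 0 0 0.23 0;28 -50 15 0 0 0.23 0;28 -50 15 0 0 0.23 0;28 -50 15 0 0 0.23 0;28 -50 15 0 0 0.23 0;28 -50 15 0 0 0.23 0;28 -50 15 0 0 0.23 0;28 -50 15 0 0 0.23 0;0 0 0 0 0 0 0;0 0 0 0 0 0 0'
python3 - <<'E'
from h import *
np.set_printoptions(precision=4,suppress=True)
p=optics.capture("wrist");save(p,"w1");print(p["mtx"],p["extrinsics"],np.isfinite(p["range_z"]).mean(),(p["range_z"]>0).mean())
for t in("rack","rack_deck","rack_channel","strip_top","tipped","bottle_green","bottle_blue","holder","stand"):
  for k in finder.pinpoint(p,t)[:1]: print(t,k["point"],round(k["conf"],2))
E
```

```text
time: 2.5
eef_pos: [0.4852, 0.1172, 0.3981]
tool_rot: [-0.001, -3.141, -0.001]
wrist_force: [0.4, -0.1, -0.3]
finger_gap: 1.001
grip_force: 0.0
[[297.3186   0.     267.0745]
 [  0.     297.3186 192.0136]
 [  0.       0.       1.    ]] [[ 0.0001  0.9454  0.3259  0.3993]
 [ 1.     -0.0001 -0.0001  0.1165]
 [-0.0001  0.3259 -0.9454  0.5235]
 [ 0.      0.      0.      1.    ]] 1.0 0.9961802164713541
rack [207.7, 290.5] 0.75
rack_deck [202.9, 242.4] 0.86
rack_channel [147.3, 243.0] 0.95
strip_top [145.9, 245.0] 0.91
tipped [209.0, 288.6] 0.66
bottle_green [203.3, 240.6] 0.63
bottle_blue [199.5, 197.2] 0.67
holder [152.2, 69.0] 0.97
stand [149.6, 72.9] 0.83
```

View pics/w1.png

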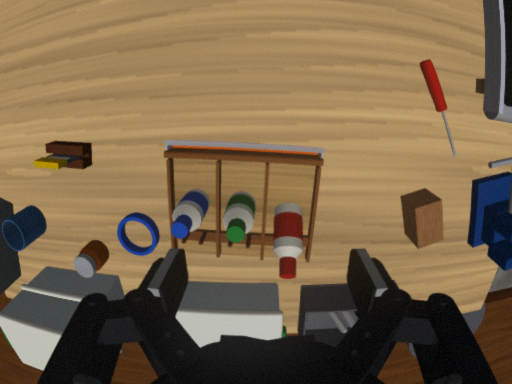

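```bash
cat >> h.py <<'E'
def fray(p,u,v):
    K=p["mtx"]; a=(u-K[0,2])/K[0,0]; b=(v-K[1,2])/K[1,1]; th=np.hypot(a,b)+1e-12
    s=np.tan(th)/th; return np.stack([a*s,b*s,np.ones_like(a*s)],-1)
def fcloud(p):
    d=p["range_z"].astype(float);v,u=np.indices(d.shape).astype(float)
    P=(fray(p,u,v)*d[...,None])@p["extrinsics"][:3,:3].T+p["extrinsics"][:3,3]; P[d<=0]=np.nan; return P
def fit_rack(P,g):
    from scipy.optimize import minimize
    P=P.reshape(-1,3); P=P[np.isfinite(P).all(1)]
    P=P[(np.hypot(P[:,0]-g[0],P[:,1]-g[1])<.22)]
    def cost(q):
        c,s=np.cos(q[2]),np.sin(q[2]); X=(P[:,0]-q[0])*c+(P[:,1]-q[1])*s; Y=-(P[:,0]-q[0])*s+(P[:,1]-q[1])*c
        z=P[:,2]
        a=((X>-.1)&(X<-.088)&(abs(Y)<.135)&(abs(z-.045)<.006)).sum()
        b=0
        for y in(-.1275,-.0425,.0425,.1275): b+=((abs(Y-y)<.003)&(X>-.088)&(X<.112)&(abs(z-.034)<.005)).sum()
        inb=((z>.029)&(z<.039)&(X>-.086)&(X<.05)).sum()
        return -(a+b)
    best=None
    for yaw in np.linspace(-.15,.15,31):
        for dx in np.arange(-.02,.021,.002):
            for dy in np.arange(-.02,.021,.002):
                q=(g[0]+dx,g[1]+dy,yaw);k=cost(q)
                if best is None or k<best[0]: best=(k,q)
    r=minimize(cost,best[1],method="Nelder-Mead",options=dict(initial_simplex=np.array(best[1])+np.array([[0,0,0],[.002,0,0],[0,.002,0],[0,0,.01]])))
    return best,r.x,r.fun
E
cat > m.py <<'E'
from h import *
np.set_printoptions(precision=4,suppress=True)
p=optics.capture("wrist");P=fcloud(p)
hsv=cv2.cvtColor(p["color"],cv2.COLOR_RGB2HSV).astype(int)
print("fit",fit_rack(P,(0.605,0.073)))
for (r,c) in((155,200),(155,250),(157,300),(148,200),(148,250),(151,300),(200,172),(195,315)): print((r,c),P[r,c]*1000)
z=P[...,2];H,S,V=hsv[...,0],hsv[...,1],hsv[...,2]
A=(P[...,0]<.8)&(P[...,0]>.4)&(abs(P[...,1])<.35)
for n,m in(("red",((H<8)|(H>172))&(S>150)&A&(z>.05)&(P[...,1]>0)),("green",(H>50)&(H<75)&(S>100)&A&(z>.1)),("blue",(H>100)&(H<125)&(S>120)&A&(z>.11)&(P[...,1]>-.1)),("yellow",(H>22)&(H<35)&(S>180)&A&(z>.08))):
    q=P[m];print(n,len(q),q.mean(0)*1000,np.percentile(q,2,axis=0)*1000,np.percentile(q,98,axis=0)*1000)
    if n=="yellow": 
        e=cv2.minAreaRect((q[:,:2]*1000).astype(np.float32));print(e)
E
python3 m.py
```

```text
fit ((np.int64(-1976), (np.float64(0.597), np.float64(0.06899999999999998), np.float64(-0.06))), array([ 0.5976,  0.0695, -0.0602]), np.float64(-2070.0))
(155, 200) [498.6094   4.8744  48.7308]
(155, 250) [500.1099  87.9428  46.1483]
(157, 300) [504.321  170.6838  41.2435]
(148, 200) [492.5486  -1.7746  17.4519]
(148, 250) [493.7731  86.4051  17.3659]
(151, 300) [499.2653 173.3445  15.0701]
(200, 172) [586.3368 -59.5578  27.6821]
(195, 315) [574.3318 200.6274  33.0087]
red 1023 [622.891  150.5002 109.3896] [471.3761 129.3707  54.6307] [683.6159 176.9084 471.9942]
green 476 [549.3148 100.0147 261.5089] [464.9176  54.4373 117.9125] [608.6657 184.0811 482.8951]
blue 653 [532.0699  75.047  300.7678] [464.3627 -25.2144 115.0512] [603.0444 185.5275 483.6277]
yellow 273 [ 489.5177 -227.6309  137.9799] [ 472.2441 -308.2251   81.5089] [498.916  175.2875 473.5575]
((484.13519287109375, -65.036376953125), (27.439836502075195, 494.937255859375), 1.4794422388076782)
```

```bash
sed -i 's/^A=/A=(z<.2)\&/' m.py
cat >> m.py <<'E'
c=P[((H<8)|(H>172))&(S>150)&A&(z>.05)&(P[...,1]>.08)&(P[...,1]<.25)]
C=np.array([.603,.155]);yh=np.array([.05,.9987])
print("cap pts");cap=c[c[:,2]>.1];print(len(cap),cap.mean(0),cap.min(0),cap.max(0))
# orange strip and board lines
o=(H>4)&(H<14)&(S>200)&(z<.03)&(z>.008)&(abs(P[...,0]-.5)<.03)
q=P[o];print("strip",len(q),np.polyfit(q[:,1]-.07,q[:,0],1) if len(q)>9 else "",np.median(q,axis=0) if len(q) else "")
b=(z>.044)&(z<.052)&(abs(P[...,0]-.5)<.03)&(abs(P[...,1]-.07)<.12); q=P[b&(S>90)];print("board",len(q),np.polyfit(q[:,1]-.07,q[:,0],1))
q=P[b&(S<60)];print("lip",len(q),np.polyfit(q[:,1]-.07,q[:,0],1) if len(q)>5 else"")
np.savez("pic.npz",P=P,rgb=p["color"])
E
python3 m.py
```

```text
fit ((np.int64(-1980), (np.float64(0.597), np.float64(0.06899999999999998), np.float64(-0.06))), array([ 0.5976,  0.0694, -0.0613]), np.float64(-2053.0))
(155, 200) [498.8546   4.5463  47.7317]
(155, 250) [500.1796  87.847   46.0647]
(157, 300) [504.3352 170.5677  41.4895]
(148, 200) [492.905   -2.273   15.7105]
(148, 250) [494.4118  86.1302  14.2187]
(151, 300) [498.9018 173.0099  17.2716]
(200, 172) [586.4698 -59.7677  27.4087]
(195, 315) [574.3554 200.5022  33.159 ]
red 968 [631.6048 150.7324  87.8414] [597.9119 129.5417  54.0522] [683.6326 174.1828 129.2892]
green 297 [595.0417  69.9314 134.8156] [583.8105  57.5165 115.3994] [609.1716  81.971  138.1418]
blue 329 [589.0568 -13.0795 132.258 ] [579.3075 -26.115  112.9046] [603.5229  -1.8998 137.9998]
yellow 246 [ 491.0098 -275.2352   97.2902] [ 484.119  -310.1505   81.1443] [ 499.049 -249.042  103.381]
((491.7839050292969, -280.9009094238281), (65.49590301513672, 12.22107982635498), 83.42110443115234)
cap pts
321 [0.668  0.1492 0.1198] [0.6531 0.1368 0.1061] [0.6923 0.1619 0.1317]
strip 330 [0.0244 0.4964] [0.4956 0.0483 0.0158]
board 921 [0.0628 0.5034]
lip 474 [0.0608 0.4807]
```

Rack fitted at (0.5976, 0.0694), yaw −0.061. The cap's measured extents match the 40° lean model, with cap centre at about (0.672, 0.150, 0.112). Next is the approach from above.

```bash
python3 -m jog '38 6.6 -40 0 0 -0.09 90;38 6.6 -40 0 0 -0.09 90;38 6.6 -40 0 0 -0.09 90;37 6.6 -40 0 0 -0.09 90;37 6.5 -38 0 0 -0.08 90;0 0 -40 0 0 0 90;0 0 -30 0 0 0 90;0 0 -19 0 0 0 90;0 0 0 0 0 0 90;0 0 0 0 0 0 90' 40
python3 - <<'E'
from h import *
p=optics.capture("wrist");save(p,"w2")
E
```

```text
time: 4.35
eef_pos: [0.6746, 0.1497, 0.1128]
tool_rot: [0.097, 3.138, 0.001]
wrist_force: [-0.4, -0.4, 1.4]
finger_gap: 0.648
grip_force: 0.0
```

View pics/w2.png

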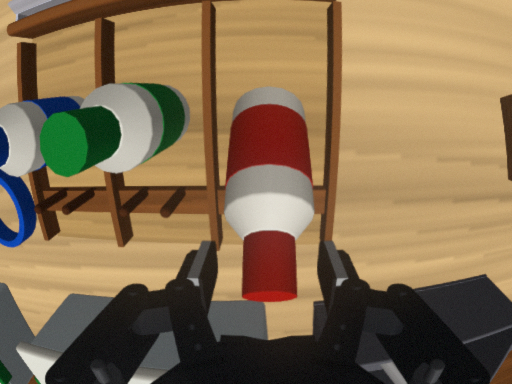

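The red cap (column 269) is centred between the fingers (columns 200 and 335), so I'll close.

```bash
python3 -m jog '0 0 0 0 0 0 255;0 0 0 0 0 0 255;0 0 0 0 0 0 255;0 0 0 0 0 0 255;0 0 0 0 0 0 255;0 0 0 0 0 0 255' 40; python3 -m jog '0 0 2 0 0 0 255;-7.2 0.5 3.2 -0.03 -0.5 0 255;-7.2 0.5 3.2 -0.03 -0.5 0 255;-7.6 0.5 2.2 -0.03 -0.5 0 255;-7.6 0.5 2.2 -0.03 -0.5 0 255;-7.8 0.5 1.1 -0.03 -0.5 0 255;-7.8 0.5 1.1 -0.03 -0.5 0 255;-7.9 0.5 0 -0.03 -0.5 0 255;-7.9 0.5 0 -0.03 -0.5 0 255;-7.7 0.5 -1.1 -0.03 -0.5 0 255;-7.7 0.5 -1.1 -0.03 -0.5 0 255;0 0 0 0 0 0 255;0 0 0 0 0 0 255'
python3 - <<'E'
from h import *
p=optics.capture("wrist");q=optics.capture("scene");np.savez("pic2.npz",P=cloud(q),rgb=q["color"])
a=cv2.resize(p["color"],(480,360));b=cv2.resize(q["color"][160:300,200:360],(320,280))
im=np.zeros((360,800,3),np.uint8);im[:,:480]=a;im[:280,480:]=b
save({"color":im},"w3")
E
```

```text
time: 5.15
eef_pos: [0.6741, 0.15, 0.1121]
tool_rot: [0.097, 3.139, 0.001]
wrist_force: [-1.0, 0.9, 6.2]
finger_gap: 0.319
grip_force: 38.7
time: 6.78
eef_pos: [0.6111, 0.1582, 0.1236]
tool_rot: [0.086, 2.644, -0.008]
wrist_force: [-1.1, -7.2, 31.8]
finger_gap: 0.315
grip_force: 50.4
```

View pics/w3.png

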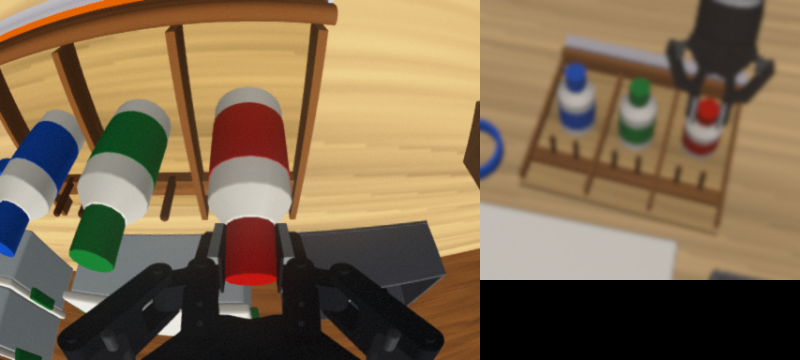

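Run:
```python
from h import *
s=get_state()
for k in("qpos","effort","eef_pos","tool_rot","wrist_force","torque"):print(k,np.round(s[k],3))
```

```text
qpos [-0.997  0.655  0.729  2.097 -1.21   0.191  2.192]
effort [ -4.21  -31.937   0.988  -8.557  -0.506   0.527  -0.339]
eef_pos [0.611 0.158 0.124]
tool_rot [ 0.086  2.644 -0.008]
wrist_force [-1.452 -7.222 32.153]
torque [-2.206 -2.469 -0.734]
```

Joint 6 hit its lower limit, so only 28° of the 40° turn was made and the bottle is pressed on the deck edge. I'll lean it back on the pegs and regrip with the tool pre-tilted the other way.

```bash
python3 -m jog '0 0 3 0 0 0 255;7.9 -1 0 0.03 0.444 0 255;7.9 -1 -0.5 0.03 0.444 0 255;7.9 -1 -1 0.03 0.444 0 255;7.9 -1 -1.5 0.03 0.444 0 255;7.9 -1 -2 0.03 0.444 0 255;7.9 -1 -2.3 0.03 0.444 0 255;7.9 -1 -2.6 0.03 0.444 0 255;7.9 -1 -2.8 0.03 0.444 0 255;0 0 0 0 0 0 255;0 0 0 0 0 0 255' 40; python3 -m jog '0 0 0 0 0 0 200;0 0 0 0 0 0 160;0 0 0 0 0 0 110;0 0 0 0 0 0 90;0 0 0 0 0 0 90;0 0 0 0 0 0 90;0 0 0 0.03 0.5 0 90;0 0 0 0.03 0.5 0 90;0 0 0 0.03 0.5 0 90;0 0 0 0.03 0.5 0 90;0 0 0 0 0 0 90;0 0 0 0 0 0 90'
cat > r.py <<'E'
from h import *
np.set_printoptions(precision=4,suppress=True)
p=optics.capture("wrist");P=fcloud(p);z=P[...,2]
hsv=cv2.cvtColor(p["color"],cv2.COLOR_RGB2HSV).astype(int);H,S,V=hsv[...,0],hsv[...,1],hsv[...,2]
m=((H<8)|(H>172))&(S>150)&(z>.02)&(z<.2)&(abs(P[...,1]-.15)<.06)&(abs(P[...,0]-.65)<.12)
c=(P[m][:,:2]-[.5976,.0694]);a=.0613
X=c[:,0]*np.cos(a)-c[:,1]*np.sin(a);Y=c[:,0]*np.sin(a)+c[:,1]*np.cos(a);Z=P[m][:,2]
for n,k in(("cap",Z>.1),("label",Z<.095)):
  if k.sum(): print(n,k.sum(),"x",np.percentile(X[k],[1,50,99])*1000,"y",np.percentile(Y[k],[1,50,99])*1000,"z",np.percentile(Z[k],[1,50,99])*1000)
print(get_state()["qpos"])
save(p,"r")
E
python3 r.py
```

```text
time: 8.25
eef_pos: [0.6712, 0.1534, 0.1104]
tool_rot: [-0.098, -3.133, -0.023]
wrist_force: [5.2, 0.4, 11.7]
finger_gap: 0.319
grip_force: 43.2
time: 9.75
eef_pos: [0.6675, 0.1542, 0.1076]
tool_rot: [-0.092, -2.847, -0.033]
wrist_force: [-0.8, -0.3, 0.7]
finger_gap: 0.65
grip_force: 0.0
cap 3660 x [51.9118 66.8906 89.0362] y [71.2152 84.1306 96.6627] z [103.57   117.0813 127.2652]
label 3432 x [-8.945  10.1494 28.5846] y [ 62.5856  86.2933 109.149 ] z [53.347  74.2729 90.2923]
[-0.6779  1.0879  0.8694  1.2763 -0.7951  1.4375  1.7483]
```

```bash
cat > o.py <<'E'
import numpy as np,sys
from scipy.spatial.transform import Rotation as R
from cell import get_state
s=get_state();M=R.from_rotvec(s["tool_rot"]).as_matrix();np.set_printoptions(precision=4,suppress=True)
print("pos",s["eef_pos"],"\nx",M[:,0],"y",M[:,1],"z",M[:,2])
def err(yaw,tilt):  # tool: y=+-rack y, tilted about rack y
    T=R.from_euler("z",yaw)*R.from_euler("y",tilt)*R.from_euler("y",np.pi)
    return (T*R.from_matrix(M).inv()).as_rotvec()/np.radians(8)
print("turn units needed",err(float(sys.argv[1]),np.radians(float(sys.argv[2]))))
E
python3 o.py -0.0613 16
```

```text
pos [0.6674 0.1544 0.1078] 
x [-0.9553  0.0595  0.2897] y [0.0661 0.9977 0.0132] z [-0.2882  0.0318 -0.957 ]
turn units needed [-0.1013 -0.0988  0.0341]
```

```bash
python3 -m jog '5.5 -5 3.4 -0.1 -0.1 0.03 90;0 0 0 0 0 0 90;0 0 0 0 0 0 255;0 0 0 0 0 0 255;0 0 0 0 0 0 255;0 0 0 0 0 0 255;0 0 0 0 0 0 255;0 0 0 0 0 0 255' 40; python3 o.py -0.0613 16;  python3 -m jog '0 0 3 0 0 0 255;-7.2 0.5 3.2 -0.03 -0.5 0 255;-7.2 0.5 3.2 -0.03 -0.5 0 255;-7.6 0.5 2.2 -0.03 -0.5 0 255;-7.6 0.5 2.2 -0.03 -0.5 0 255;-7.8 0.5 1.1 -0.03 -0.5 0 255;-7.8 0.5 1.1 -0.03 -0.5 0 255;-7.9 0.5 0 -0.03 -0.5 0 255;-7.9 0.5 0 -0.03 -0.5 0 255;-7.7 0.5 -1.1 -0.03 -0.5 0 255;-7.7 0.5 -1.1 -0.03 -0.5 0 255;0 0 0 0 0 0 255;0 0 0 0 0 0 255';python3 o.py -0.0613 -24; python3 r.py
```

```text
time: 10.8
eef_pos: [0.673, 0.1493, 0.1111]
tool_rot: [-0.089, -2.86, -0.013]
wrist_force: [-2.5, 1.2, 1.4]
finger_gap: 0.315
grip_force: 40.2
pos [0.673  0.1493 0.1111] 
x [-0.9591  0.0594  0.2769] y [0.0619 0.9981 0.0003] z [-0.2763  0.0174 -0.9609]
turn units needed [-0.0026 -0.0092  0.0048]
time: 12.42
eef_pos: [0.5976, 0.1544, 0.1253]
tool_rot: [0.084, 2.721, -0.015]
wrist_force: [0.3, -0.1, -2.1]
finger_gap: 0.315
grip_force: 40.2
pos [0.5976 0.1544 0.1253] 
x [-0.9117  0.0568 -0.4069] y [0.0613 0.9981 0.0019] z [ 0.4063 -0.0232 -0.9134]
turn units needed [-0.0136  0.0025  0.0001]
cap 3673 x [-17.8482 -13.6941   8.0496] y [70.8743 83.9924 97.2527] z [110.0696 130.6589 139.9536]
label 3218 x [-33.9899 -29.8302 -15.5066] y [ 61.9693  85.2541 108.3238] z [34.6383 59.2879 78.2415]
[-1.0727  0.6974  0.8654  2.0797 -1.1186  0.3506  2.0974]
```

View pics/r.png

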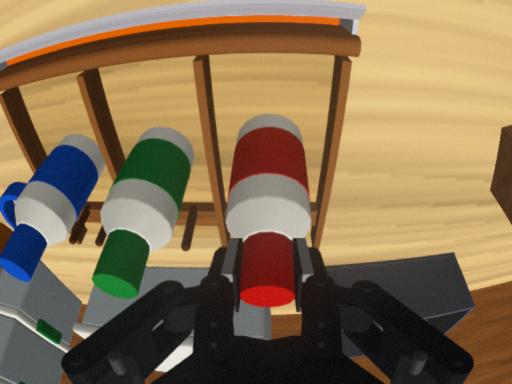

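The bottle is upright and centred in its lane (y ≈ 84.5 mm), hanging about 3 mm above the deck. Next: lower and feel for contact.

```bash
python3 -m jog '0 0 -1 0 0 0 255;0 0 -1 0 0 0 255;0 0 0 0 0 0 255' 40 | grep -E "eef|wrist"; python3 -m jog '0 0 -1 0 0 0 255;0 0 0 0 0 0 255' | grep -E "eef|wrist"
```

```text
eef_pos: [0.5986, 0.154, 0.1243]
wrist_force: [-3.6, 0.6, 11.3]
eef_pos: [0.5993, 0.1544, 0.1242]
wrist_force: [-6.1, 1.2, 17.5]
```

```bash
python3 -m jog '0 0 1 0 0 0 255;0 0 0 0 0 0 220;0 0 0 0 0 0 190;0 0 0 0 0 0 160;0 0 0 0 0 0 130;0 0 0 0 0 0 90;0 0 0 0 0 0 90;0 0 0 0 0 0 90;-5 0.3 11 0 0 0 90;-10 0.6 23 0 0 0 90;-10 0.6 23 0 0 0 90;-15 1 34 0 0 0 90;-10 0 30 0 0 0 0;0 0 0 0 0 0 0'; python3 r.py; python3 o.py -0.0613 0
```

```text
time: 14.85
eef_pos: [0.5466, 0.1588, 0.2447]
tool_rot: [0.08, 2.721, -0.011]
wrist_force: [0.9, -0.3, -0.3]
finger_gap: 1.004
grip_force: 0.0
cap 1112 x [-23.2543 -17.9699   1.6414] y [73.1141 85.8263 98.1289] z [108.5859 135.9328 138.1147]
label 876 x [-35.198  -31.7373  57.313 ] y [ 62.2597  84.9748 108.428 ] z [31.4434 55.0048 74.8197]
[-1.439   0.5177  1.2585  2.1238 -0.7161  0.5299  1.7553]
pos [0.5467 0.1577 0.2441] 
x [-0.9115  0.0558 -0.4075] y [0.0598 0.9982 0.0031] z [ 0.4069 -0.0216 -0.9132]
turn units needed [ 0.1604  3.0018 -0.006 ]
```

Red bottle is released and standing (cap top at 138 mm). Next, go to the holder, turning the tool −93°.

```bash
python3 -m jog '0 0 14 0.04 0.75 0 0;0 0 14 0.04 0.75 0 0;0 0 14 0.04 0.75 0 0;0 0 14 0.04 0.75 0 0;-4 -29 0 0 0 -0.83 0;-4 -29 0 0 0 -0.83 0;-4 -29 0 0 0 -0.83 0;-4 -29 0 0 0 -0.83 0;-4 -29 0 0 0 -0.83 0;-4 -29 0 0 0 -0.83 0;-4 -29 0 0 0 -0.83 0;-4 -29 0 0 0 -0.83 0;-4 -29 0 0 0 -0.83 0;-4 -29 0 0 0 -0.83 0;-4 -29 0 0 0 -0.83 0;-4 -29 0 0 0 -0.83 0;-4 -29 0 0 0 -0.83 0;-4 -29 0 0 0 -0.83 0;0 0 0 0 0 0 0;0 0 0 0 0 0 0'
cat > y.py <<'E'
from h import *
np.set_printoptions(precision=4,suppress=True)
p=optics.capture("wrist");P=fcloud(p);z=P[...,2]
hsv=cv2.cvtColor(p["color"],cv2.COLOR_RGB2HSV).astype(int);H,S,V=hsv[...,0],hsv[...,1],hsv[...,2]
m=(H>20)&(H<36)&(S>170)&(z>.06)&(z<.15)
q=P[m]*1000;print(len(q),np.percentile(q[:,2],[2,50,98]))
zt=np.median(q[q[:,2]>98][:,2]) if (q[:,2]>98).any() else 0
t=q[q[:,2]>zt-3];print("top",zt,len(t),cv2.minAreaRect(t[:,:2].astype(np.float32)),t.mean(0))
print(get_state()["qpos"]); save(p,"y")
for n in("holder","stand"):
  for k in finder.pinpoint(p,n)[:1]:print(n,k)
E
python3 y.py; python3 o.py -1.685 0
```

```text
time: 17.4
eef_pos: [0.4907, -0.249, 0.2992]
tool_rot: [-2.341, -2.092, 0.002]
wrist_force: [-0.4, -0.3, -0.3]
finger_gap: 1.003
grip_force: 0.0
575 [ 81.8795 101.899  103.2678]
top 101.95111686640082 531 ((492.8328857421875, -281.7276611328125), (63.131858825683594, 11.462651252746582), 83.7208251953125) [ 492.6135 -280.3266  101.9409]
[-0.4616  0.5877  1.2331  1.7911 -0.5941  1.2038  0.8381]
holder {'point': [175.5, 267.1], 'conf': 0.68}
pos [ 0.4912 -0.2483  0.2995] 
x [0.1105 0.9939 0.0008] y [ 0.9939 -0.1105 -0.0023] z [-0.0022  0.001  -1.    ]
turn units needed [-0.0072 -0.0158 -0.025 ]
```

View pics/y.png

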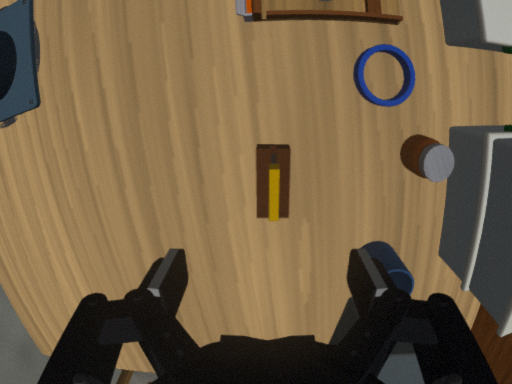

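Clip top is measured at (0.4928, −0.2817), z = 0.102, which matches 12+90 mm; yaw is aligned and nothing is near the fingers. Descend and grip.

```bash
python3 -m jog '1 -17 -40 0 0 0 0;1 -16 -40 0 0 0 0;0 0 -40 0 0 0 0;0 0 -40 0 0 0 60;0 0 -25 0 0 0 90;0 0 -15 0 0 0 90;0 0 -11 0 0 0 90;0 0 0 0 0 0 90;0 0 0 0 0 0 90' 80; python3 o.py -1.682 0
```

```text
time: 18.68
eef_pos: [0.4932, -0.2826, 0.0896]
tool_rot: [-2.343, -2.092, 0.001]
wrist_force: [0.3, -0.6, 0.5]
finger_gap: 0.646
grip_force: 0.0
pos [ 0.4932 -0.2826  0.0896] 
x [ 0.1126  0.9936 -0.0004] y [ 0.9936 -0.1126 -0.0009] z [-0.0009 -0.0003 -1.    ]
turn units needed [ 0.0022 -0.0066  0.0114]
```

```bash
python3 -m jog '0 0 0 0 0 0 255;0 0 0 0 0 0 255;0 0 0 0 0 0 255;0 0 0 0 0 0 255;0 0 0 0 0 0 255;0 0 0 0 0 0 255' 80; python3 -m jog '0 0 5 0 0 0 255;0 0 10 0 0 0 255;0 0 15 0 0 0 255;0 0 25 0 0 0 255;0 0 30 0 0 0 255;0 0 15 0 0 0 255;0 0 0 0 0 0 255;0 0 0 0 0 0 255' ; python3 y.py; python3 o.py -1.682 0
```

```text
time: 19.42
eef_pos: [0.4933, -0.2826, 0.0894]
tool_rot: [-2.343, -2.092, 0.001]
wrist_force: [0.9, 0.6, 6.2]
finger_gap: 0.122
grip_force: 78.5
time: 20.42
eef_pos: [0.4923, -0.2817, 0.188]
tool_rot: [-2.341, -2.091, 0.003]
wrist_force: [0.7, 0.4, -0.4]
finger_gap: 0.123
grip_force: 78.4
pos [ 0.4922 -0.2817  0.1879] 
x [0.1125 0.9936 0.0008] y [ 0.9936 -0.1125 -0.0038] z [-0.0037  0.0012 -1.    ]
turn units needed [-0.0089 -0.0264  0.0113]Traceback (most recent call last):
  File "y.py", line 6, in <module>
    q=P[m]*1000;print(len(q),np.percentile(q[:,2],[2,50,98]))
                             ~~~~~~~~~~~~~^^^^^^^^^^^^^^^^^^
    return _quantile_unchecked(
        a, q, axis, out, overwrite_input, method, keepdims, weights)
    return _ureduce(a,
                    func=_quantile_ureduce_func,
    ...<5 lines>...
                    overwrite_input=overwrite_input,
                    method=method)
    r = func(a, **kwargs)
    result = _quantile(arr,
                       quantiles=q,
    ...<2 lines>...
                       out=out,
                       weights=wgt)
    slices_having_nans = np.isnan(arr[-1, ...])
                                  ~~~^^^^^^^^^
IndexError: index -1 is out of bounds for axis 0 with size 0
```

```bash
python3 -m jog '0.5 20 0 0 0 0.03 255;0.5 36 0 0 0 0.03 255;0.5 36 0 0 0 0.03 255;0.5 36 0 0 0 0.03 255;0.5 36 0 0 0 0.03 255;0.5 36 0 0 0 0.03 255;0.5 36 0 0 0 0.03 255;0.5 36 0 0 0 0.03 255;0.5 36 0 0 0 0.03 255;0.5 36 0 0 0 0.03 255;0.5 36 0 0 0 0.03 255;0.5 36 0 0 0 0.03 255;0.5 26 0 0 0 0.01 255;0 0 0 0 0 0 255;0 0 0 0 0 0 255' 80; python3 o.py -1.632 0
cat > c.py <<'E'
from h import *
np.set_printoptions(precision=4,suppress=True)
p=optics.capture("wrist");P=fcloud(p);z=P[...,2]
hsv=cv2.cvtColor(p["color"],cv2.COLOR_RGB2HSV).astype(int);H,S,V=hsv[...,0],hsv[...,1],hsv[...,2]
a=.0613;c=P-[.5976,.0694,0]
X=(c[...,0]*np.cos(a)-c[...,1]*np.sin(a))*1e3;Y=(c[...,0]*np.sin(a)+c[...,1]*np.cos(a))*1e3;Z=z*1e3
N=abs(X+105)<40
for lo,hi in((-130,-90),(-90,-45),(-45,0),(0,45),(45,80),(80,110),(110,134)):
    y=(Y>lo)&(Y<hi)&N
    o=[]
    for n,m in(("board",(Z>44)&(Z<52)&(S>90)),("lip",(Z>40)&(Z<54)&(S<60)),("strip",(H<16)&(S>180)&(Z<24)&(Z>8))):
        k=m&y; o.append((n,int(k.sum()))+tuple(np.round(np.percentile(X[k],[2,50,98]),1)) if k.sum()>5 else (n,0))
    print(lo,hi,*o)
k=(Z>105)&(Z<175)&(abs(X+105)<30)&(abs(Y-85)<60)
print("held",k.sum());
y=(H>20)&(H<36)&(S>150)&(Z>80)&(Z<230);print("yellow",y.sum(),np.percentile(X[y],[2,50,98]) if y.sum()>5 else "",np.percentile(Y[y],[2,50,98]) if y.sum()>5 else "",np.percentile(Z[y],[2,50,98])if y.sum()>5 else "")
save(p,"c1")
E
python3 c.py
```

```text
time: 22.35
eef_pos: [0.4989, 0.1585, 0.1885]
tool_rot: [-2.289, -2.15, 0.004]
wrist_force: [-0.3, -0.1, -0.6]
finger_gap: 0.129
grip_force: 78.4
pos [0.4989 0.1585 0.1885] 
x [ 0.0622  0.9981 -0.0011] y [ 0.9981 -0.0622 -0.0027] z [-0.0027 -0.0009 -1.    ]
turn units needed [ 0.0065 -0.0194  0.0076]
-130 -90 ('board', 112, np.float64(-98.7), np.float64(-92.3), np.float64(-88.0)) ('lip', 73, np.float64(-118.8), np.float64(-114.9), np.float64(-110.1)) ('strip', 0)
-90 -45 ('board', 33, np.float64(-92.1), np.float64(-90.5), np.float64(-88.1)) ('lip', 0) ('strip', 0)
-45 0 ('board', 0) ('lip', 0) ('strip', 0)
0 45 ('board', 63, np.float64(-92.2), np.float64(-90.3), np.float64(-88.8)) ('lip', 0) ('strip', 0)
45 80 ('board', 251, np.float64(-98.5), np.float64(-91.7), np.float64(-87.9)) ('lip', 112, np.float64(-118.6), np.float64(-115.5), np.float64(-110.9)) ('strip', 0)
80 110 ('board', 354, np.float64(-98.7), np.float64(-93.3), np.float64(-88.2)) ('lip', 303, np.float64(-119.0), np.float64(-114.6), np.float64(-109.9)) ('strip', 99, np.float64(-106.2), np.float64(-104.1), np.float64(-102.1))
110 134 ('board', 306, np.float64(-98.9), np.float64(-94.3), np.float64(-88.7)) ('lip', 258, np.float64(-118.8), np.float64(-114.7), np.float64(-110.7)) ('strip', 103, np.float64(-107.2), np.float64(-104.2), np.float64(-102.1))
held 316
yellow 3458 [-111.3019 -105.6204  -97.3926] [ 54.1977  94.0545 115.6887] [178.3602 200.8345 219.7855]
```

View pics/c1.png

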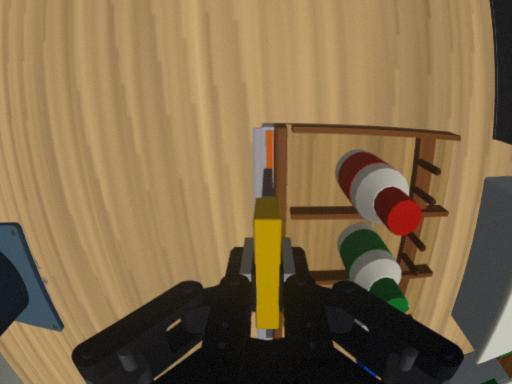

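The view confirms the blade (185,267) hangs in line with the orange strip (150,267), between lip and board; the clip spans rack y 54 to 116 (centre 85). I'll descend towards the mouth.

```bash
python3 -m jog '-0.5 1 -20 0 0 0 255;0 0 -20 0 0 0 255;0 0 -12 0 0 0 255;0 0 0 0 0 0 255;0 0 0 0 0 0 255' 80
cat >> c.py <<'E'
y=(H>20)&(H<36)&(S>150); zt=get_state()["eef_pos"][2]*1000+12.6
k=y&(abs(Z-zt)<3); print("topface",k.sum(),zt,np.median(Z[k]),cv2.minAreaRect(np.stack([X[k],Y[k]],1).astype(np.float32)),X[k].mean(),Y[k].mean())
g=(S<60)&(Z>54)&(Z<80)&(abs(X+105)<15)&(Y>60); print("blade",g.sum(),np.percentile(X[g],[2,50,98]),np.percentile(Y[g],[2,50,98]) if g.sum() else "")
E
python3 c.py; python3 o.py -1.632 0
```

```text
time: 23.02
eef_pos: [0.4991, 0.1606, 0.1371]
tool_rot: [-2.288, -2.151, 0.002]
wrist_force: [0.9, -0.4, -0.1]
finger_gap: 0.122
grip_force: 78.4
-130 -90 ('board', 0) ('lip', 0) ('strip', 30, np.float64(-106.3), np.float64(-103.5), np.float64(-101.1))
-90 -45 ('board', 107, np.float64(-98.7), np.float64(-93.7), np.float64(-89.3)) ('lip', 90, np.float64(-118.9), np.float64(-114.9), np.float64(-110.9)) ('strip', 29, np.float64(-107.0), np.float64(-104.7), np.float64(-101.2))
-45 0 ('board', 70, np.float64(-94.3), np.float64(-92.3), np.float64(-90.0)) ('lip', 17, np.float64(-119.2), np.float64(-118.4), np.float64(-118.1)) ('strip', 0)
0 45 ('board', 0) ('lip', 0) ('strip', 0)
45 80 ('board', 239, np.float64(-117.0), np.float64(-92.0), np.float64(-88.5)) ('lip', 67, np.float64(-119.0), np.float64(-117.9), np.float64(-116.7)) ('strip', 15, np.float64(-80.9), np.float64(-73.3), np.float64(-67.6))
80 110 ('board', 486, np.float64(-98.9), np.float64(-93.3), np.float64(-88.0)) ('lip', 367, np.float64(-119.0), np.float64(-115.5), np.float64(-110.5)) ('strip', 46, np.float64(-106.7), np.float64(-104.2), np.float64(-101.6))
110 134 ('board', 433, np.float64(-99.1), np.float64(-94.0), np.float64(-88.7)) ('lip', 393, np.float64(-119.1), np.float64(-114.8), np.float64(-110.4)) ('strip', 141, np.float64(-106.7), np.float64(-104.2), np.float64(-101.6))
held 8252
yellow 3620 [-113.5158 -105.5987  -93.9781] [ 56.5425  96.3371 117.7276] [127.1352 149.4991 197.5746]
topface 2786 149.92173897185472 149.53161803381755 ((-105.58500671386719, 86.00595092773438), (63.77067947387695, 30.405664443969727), 72.11756134033203) -105.58747102129216 90.50739872952171
blade 26 [-107.8033 -106.0774 -103.7722] [116.7114 116.9876 117.3274]
pos [0.4992 0.1607 0.1373] 
x [0.0613 0.9981 0.0003] y [ 0.9981 -0.0613 -0.0011] z [-0.0011  0.0004 -1.    ]
turn units needed [-0.0026 -0.008   0.0013]
```

```bash
python3 -m jog '0.8 -0.4 -4 0 0 0 255;0 0 -4 0 0 0 255;0 0 -4 0 0 0 255;0 0 -4 0 0 0 255;0 0 0 0 0 0 255' 80|grep -E "eef|wrist"; python3 -m jog '0 0 -4 0 0 0 255;0 0 -4 0 0 0 255;0 0 0 0 0 0 255'|grep -E "eef|wrist"
```

```text
eef_pos: [0.4994, 0.1603, 0.1205]
wrist_force: [-0.3, 0.7, -0.6]
eef_pos: [0.4993, 0.1603, 0.1125]
wrist_force: [0.3, 0.3, -1.3]
```

```bash
python3 -m jog '0 0 -4 0 0 0 255;0 0 -4 0 0 0 255;0 0 -4 0 0 0 255;0 0 -3 0 0 0 255;0 0 0 0 0 0 255' 80|grep -E "eef|wrist"; python3 -m jog '0 0 -2 0 0 0 255;0 0 -2 0 0 0 255;0 0 -2 0 0 0 255;0 0 0 0 0 0 255;0 0 0 0 0 0 255'|grep -E "eef|wrist|gap"
```

```text
eef_pos: [0.4994, 0.1603, 0.0976]
wrist_force: [-0.8, -0.3, -0.2]
eef_pos: [0.4997, 0.1603, 0.092]
wrist_force: [-0.7, -0.3, 3.0]
finger_gap: 0.124
```

```bash
python3 -m jog '0 0 -2 0 0 0 255;0 0 -2 0 0 0 255;0 0 0 0 0 0 255' 100|grep -E "eef|wrist"; python3 -m jog '0 0 -2 0 0 0 255;0 0 -1 0 0 0 255;0 0 0 0 0 0 255'|grep -E "eef|wrist"; python3 -m jog '0 0 -1 0 0 0 255;0 0 0 0 0 0 255'|grep -E "eef|wrist|gap"
```

```text
eef_pos: [0.4998, 0.1603, 0.088]
wrist_force: [-1.3, -0.1, 6.1]
eef_pos: [0.4998, 0.1603, 0.0851]
wrist_force: [-1.6, 0.5, 8.0]
eef_pos: [0.4998, 0.1604, 0.0842]
wrist_force: [-2.1, 0.1, 8.9]
finger_gap: 0.125
```

```bash
for i in 1; do python3 -m jog '0 0 -1 0 0 0 255;0 0 0 0 0 0 255'|grep -E "eef|wrist|gap"; python3 -m jog '0 0 -1 0 0 0 255;0 0 0 0 0 0 255'|grep -E "eef|wrist|gap";python3 -m jog '0 0 -0.5 0 0 0 255;0 0 0 0 0 0 255'|grep -E "eef|wrist|gap"; done
```

```text
eef_pos: [0.4998, 0.1604, 0.0833]
wrist_force: [-2.3, 1.3, 9.4]
finger_gap: 0.122
eef_pos: [0.5, 0.1604, 0.0831]
wrist_force: [-5.3, 0.4, 18.5]
finger_gap: 0.121
eef_pos: [0.5001, 0.1603, 0.083]
wrist_force: [-5.8, 1.2, 23.3]
finger_gap: 0.121
```

It reached the stop: force jumped from 9 to 18 N after 10 mm of strip travel. I'll ease slightly and verify.

```bash
python3 -m jog '0 0 0.3 0 0 0 255;0 0 0 0 0 0 255;0 0 0 0 0 0 255;0 0 0 0 0 0 255'; python3 c.py | tail -3
python3 - <<'E'
from h import *
p=optics.capture("wrist");q=optics.capture("scene")
a=cv2.resize(p["color"],(480,360));b=cv2.resize(q["color"][150:290,190:350],(320,280))
im=np.zeros((360,800,3),np.uint8);im[:,:480]=a;im[:280,480:]=b
save({"color":im},"f")
E
```

```text
time: 27.58
eef_pos: [0.5001, 0.1604, 0.0831]
tool_rot: [-2.287, -2.15, -0.0]
wrist_force: [-4.6, 1.4, 21.3]
finger_gap: 0.119
grip_force: 103.3
yellow 3400 [-111.7554 -104.189   -90.8803] [ 56.2395  95.7351 117.6236] [ 84.2567  95.5291 145.3709]
topface 2802 95.67404977266817 95.50552862302061 ((-98.78507995605469, 85.94422149658203), (23.99850845336914, 64.52720642089844), 0.8699671626091003) -104.5534877911374 90.49520578827679
blade 234 [-116.1309 -104.6787  -93.2377] [ 94.2891  95.1246 117.2345]
```

View pics/f.png

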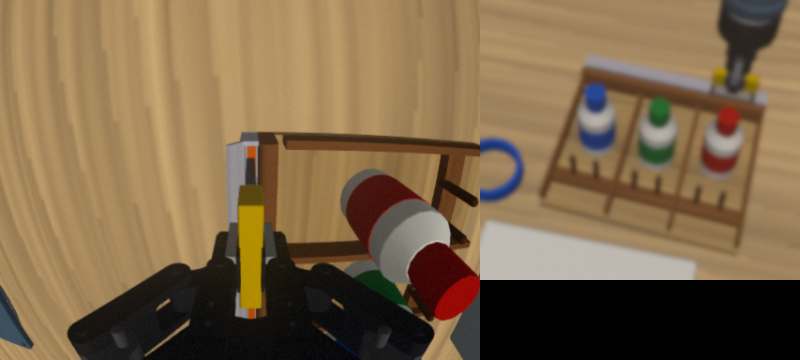

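The clip top is at 95.5 mm (home is 96), centred at rack y ≈ 86 (lane 85), held with 21 N down. All three bottles are upright.

```bash
python3 -c "from cell import job_done; print(job_done())"
```

```text
the job is handed in; nothing more can be done
None
```

The job is handed in: the red bottle stands upright and released in its own lane, and the label holder is fully home behind the lip in front of it, centred to about 1 mm and still held down with about 21 N at 27.6 s.

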